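# Spin the sample carousel and brake it on the pointer

### The arm

A 7-joint arm with a two-finger parallel gripper is mounted at the origin on the work surface. World frame = base frame: x ahead of the robot, y to its left, z up, the work surface at z = 0. Lengths are in m, angles in rad, forces in N, time in s.
With the tool pointing down it reaches from about 0.425 to 0.925 m from the base axis. Payload 6.8 kg.
Tool frame: the origin (TCP) lies midway between the tips of the shut fingers; the grasp point (between the pads) lies 19 mm behind it; z points along the fingers, y is the direction in which the jaws open and shut (so a half turn about z gives the same grasp; the last joint's range is limited). The gripper opens to 88 mm and grips with 3 to 60 N. Pads are 20 mm wide; open, the fingers measure 115 mm over their backs; the gripper's body (75 mm by 178 mm) begins 61 mm behind the grasp point.
Start: joints at [-1.302, 0.477, 0.022, 1.555, -0.011, 1.109, -0.083], TCP at [0.248, 0.628, 0.223] pointing down, gripper open.
Joint ranges: [-2.96, 2.96], [-0.34, 2.1], [-1.41, 1.46], [0.24, 2.44], [-1.37, 4.51], [0.17, 1.92], [-2.96, 2.96]. Speed limits (rad/s): [2.39, 2.39, 3.14, 3.14, 3.14, 3.14, 3.14].

### API

Orientations are given as a rotation vector (axis times angle).
In Python, from bench import get_obs, imaging, order gives the robot as it stands.
- The arm moves only by the shell command python3 -m creep 'ROWS' [FORCE]. ROWS is JSON, one flat list of numbers, 5 for each row, row after row: the shift along the world's x, y, z as a fraction of full scale, then the turn about the world's z as a fraction of full scale, then the gripper command: -1 is shut, 1 is fully open, values between are in proportion. A call has 1 to 5 rows; each row is the pose to reach, as a shift and turn from the pose commanded when the call began; what a row does not reach only later rows make up. Full scale, the value 1, is 0.4 m for a shift and 90 degrees for a turn. A row lasts 1/8 s, in which the tool goes at most 62.5 mm and 10.7 degrees, less where a joint would pass 70% of its speed; a pose out of reach is approached as far as the arm can. A call with a number of a shift or a turn outside -1 to 1 is refused whole. A call with a gripper value outside its range is refused whole. The fingers move at their own pace and stop on an object; FORCE is the grip in N (left out, the last holds). Time passes only in rows, so rows that repeat a pose let the fingers close. It gives the time, the measured TCP pose, the force and the opening at its end, in the units of the state.
- get_obs(): the state, without advancing time (a new reading comes with each control period).
- imaging.read_camera(name): name is "scene" or "top"; returns a dict with "img" (384x512x3 uint8, red, green, blue), "camera_matrix" (3x3 intrinsics, pixels), "origin" and "attitude" of the camera in the world. Camera axes: x right, y down, z forward; pixel columns grow to the right and rows downward; lengths in m; the calibration is good to about 2 mm. A picture is of the moment at which its call begins. There is no depth.
- order.hand_in(): hands the job in, once; it reports no verdict.
The state is a dict: "clock": time; "q": joint angles; "qvel": joint speeds; "joint_efforts": joint torques, N m; "eef_pos": TCP position; "ee_rot": TCP orientation; "force": force on the tool from outside, world axes, zero at the start; "ft_torque": the same for the moment, N m; "finger_gap": opening from 0.0 (shut) to 1.0 (fully open).
Only numpy, scipy, OpenCV 4.12 (cv2) and the standard library are available. Lean on these libraries where they do the work, as an engineer would, in place of code of your own. Each camera call takes 0.05 s, during which the arm holds its last target.

### The job

With one flick of a fingertip, set the sample carousel spinning freely anticlockwise (seen from above) and let it run on untouched for at least a full turn. Then, just as the green stripe comes round to the orange pointer, press a fingertip on the disc to brake it dead there, in one touch and without pushing it round by hand to correct it, and finally take the hand clear. Do not grip or lift anything, do not shift the stand, and leave the two loose pots and the amber bottle alone.

Things in the scene. Friction and masses are not known exactly. Their poses are not given: they have to be found in the camera images.
- carousel (a joint): Angle (rad) of the free disc: 0 when the green stripe is at the orange pointer, growing anticlockwise seen from above, counting on through whole turns (6.283, 12.566.. are at the pointer again). Starts between -5.6 and -0.7. No stops, spring or detents. After a flick it coasts, slowing from 4 to 1 rad/s in some 8 to 14 s. Light: a fingertip pressing a few newtons on it stops it almost at once.
- hub (a point): Point on the disc's vertical axis, level with its flat top face, 60 mm above the bench; does not turn. The aluminium disc is 200 mm across, 8 mm thick. The disc is sprung and gives straight down, up to 6 mm at 13 N. A steel cap 24 mm across, 8 mm high sits on the axis. The band from 60 mm radius to the edge at 100 mm is flat and bare: the place to press for braking.
- green_pot (a point): Centre, half-way up, of the green-capped pot screwed fast to the disc, 45 mm from the axis, in line with the green stripe. Three like it with red caps stand at 90, 180 and 270 degrees from it. Each is 29 mm across and rises 40 mm above the disc face. A fingertip pushing a pot sideways turns the disc (0.2 m/s at 60 mm radius: about 3.5 rad/s).
- mark (a point): Outer part of the green stripe, 95 mm from the axis on the disc's top face; turns with the disc. The stripe is 10 mm wide and runs radially from the green-capped pot to the edge.
- pointer (a point): Where the mark must stop: 95 mm from the axis, level with the disc's top face, on the line of the orange pointer. The pointer is an upright orange block (22 mm radially, 36 mm wide) on the stand just outside the disc, 106 to 128 mm from the axis, its top 58 mm above the bench, so just below the disc face.
- stand: Heavy grey stand of the carousel, loose on the bench: a square base plate 260 x 260 x 20 mm, about 2.4 kg; origin at the centre of its underside, on the disc's axis; its x axis points to the orange pointer.
- pot_a: Loose sample pot with a red cap, 50 mm across, 59 mm high, standing on the bench; origin at the centre of its underside. Bystander.
- pot_b: Loose sample pot with a green cap, 50 mm across, 59 mm high, standing on the bench; origin at the centre of its underside. Bystander.
- amber: Amber bottle with a black cap, 60 mm across, 140 mm high, standing on the bench beyond the carousel; origin at the centre of its underside. Bystander.

How it is judged:
On the way, in this order (a step that is already met when the one before it is completed fails the run):
1. the carousel spins anticlockwise by itself, faster than 1.5 rad/s, with no finger on it (velocity of joint carousel above 1.5 rad/s and contact force between the fingers and stand below 0.05 N), for 0.2 s.
2. it has run on by itself for more than a full turn and still turns untouched (faster than 0.2 rad/s; carousel angle past 5.0) (value of joint carousel above 5 rad and velocity of joint carousel above 0.2 rad/s and contact force between the fingers and stand below 0.05 N), for 0.02 s.
3. a fingertip presses on the disc and it stands still with the green stripe at the pointer (horizontal distance between mark and pointer below 0.022 m and velocity of joint carousel between -0.08 and 0.08 rad/s and value of joint carousel above 5.9 rad and contact force between the fingers and stand above 0.3 N), for 0.1 s.
At the end, for the whole second after the job is handed in: The carousel stands still with the green stripe's outer end within 22 mm (about 13 degrees) of the pointer's line, after more than a full turn; the stand is within 15 mm of where it was and flat on the bench; the two loose pots and the bottle stand upright within 15 mm of where they were (horizontal distance between mark and pointer below 0.022 m and velocity of joint carousel between -0.08 and 0.08 rad/s and value of joint carousel above 5.9 rad and distance of each of stand, pot_a, pot_b, amber from where it was at the start of the episode below 0.015 m and angle between stand's own z axis and vertical below 0.05 rad and linear speed of stand below 0.01 m/s and angle between each of pot_a, pot_b, amber's own z axis and vertical below 0.1 rad); the robot touches nothing.
It fails at once if after the flick (carousel angle past 2.0) the hand touches the carousel while the green stripe is more than 80 mm from the pointer's place (about 50 degrees) (value of joint carousel above 2 rad and contact force between the fingers and stand above 0.3 N and horizontal distance between mark and pointer above 0.08 m).
It fails at once if the carousel is stopped by the hand off the pointer (more than 24 mm) after the flick, or pushed from such a stop (value of joint carousel above 2 rad and contact force between the fingers and stand above 0.3 N and horizontal distance between mark and pointer above 0.024 m and velocity of joint carousel below 0.08 rad/s).
It fails at once if the stand is shifted by more than 15 mm, or lifted or tipped (distance of stand from where it was at the start of the episode above 0.015 m or height (world z) of stand above 0.006 m or angle between stand's own z axis and vertical above 0.05 rad).
It fails at once if a loose pot or the bottle is moved or lifted by more than 15 mm or tipped (distance of any of pot_a, pot_b, amber from where it was at the start of the episode above 0.015 m or angle between any of pot_a, pot_b, amber's own z axis and vertical above 0.2 rad).
It also fails if it takes over 58 s, if anything falls off the work surface, if the arm or the gripper's body presses on something with over 40 N, if the wrist force passes 120 N, or if a joint passes its speed limit or range.

## Working session

There is one attempt and no reset: what is moved stays moved. The work goes in short steps, Python scripts to look and compute and a shell command to move; the robot and the scene stay as the last step left them, time stands still between calls to the robot, and variables do not carry over. Pictures are saved under pics/ and viewed, and the job is handed in when it is done.

```bash
mkdir -p pics; ls
python3 - <<'E'
from bench import get_obs, imaging
import cv2
o=get_obs(); print({k:o[k] for k in o})
for n in("scene","top"):
    r=imaging.read_camera(n); cv2.imwrite(f"pics/{n}0.png",r["img"][:,:,::-1]); print(n,r["camera_matrix"],r["origin"],r["attitude"])
E
```

```text
pics
{'clock': 0.0, 'q': array([-1.30211355,  0.47776159,  0.02233452,  1.55639282, -0.01155422,
        1.1092583 , -0.0830843 ]), 'qvel': array([ 2.91848610e-04,  2.80851825e-04,  1.36651555e-03,  5.34155206e-04,
       -4.93403791e-04, -7.92291635e-05,  1.36932511e-03]), 'joint_efforts': array([-1.77788665e-04, -5.82863259e+01,  1.53448284e+00, -2.72600484e+01,
       -5.43196150e-02,  1.72396051e-02,  1.57600148e-04]), 'eef_pos': array([0.24813931, 0.6271313 , 0.22173216]), 'ee_rot': array([-5.88279805e-01, -3.08577099e+00,  2.63144739e-03]), 'force': array([ 0.87566908, -0.33526878,  0.47450417]), 'ft_torque': array([ 0.00289211,  0.00281339, -0.01367024]), 'finger_gap': 1.0012061594620032}
scene [[444.55494922   0.         256.91540849]
 [  0.         444.55494922 183.69836739]
 [  0.           0.           1.        ]] [1.12149631 0.6788586  1.28879728] [-0.88529389 -2.68193392  0.84491202]
top [[445.65034171   0.         256.51493207]
 [  0.         445.65034171 194.39444368]
 [  0.           0.           1.        ]] [ 0.51023443 -0.02235204  1.23812977] [-2.19264859  2.13641461 -0.10697531]
```

View pics/scene0.png

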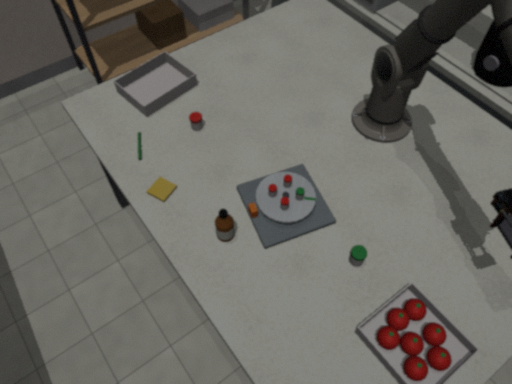

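View pics/top0.png

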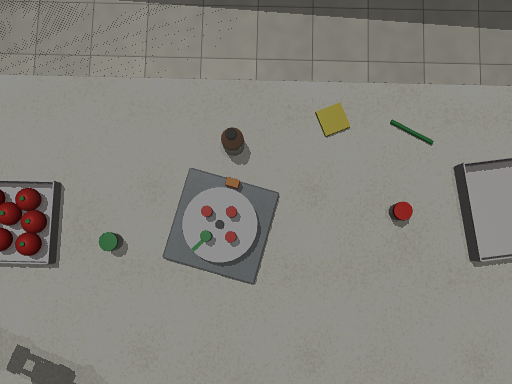

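The scene view shows the carousel at (286,196) with the pointer at (253,210). The top view shows the hub at (220,225), the orange pointer at (232,183), the green pot at (206,236) with its stripe end at (194,248), the bottle at (233,140), the green pot_b at (109,241) and the red pot_a at (402,211).

```bash
cat > h.py <<'E'
from bench import get_obs, imaging
import cv2, numpy as np
from scipy.spatial.transform import Rotation as R
def cam(n):
    r=imaging.read_camera(n); r["R"]=R.from_rotvec(r["attitude"]).as_matrix(); return r
def ray(r,uv,z):
    d=r["R"]@np.linalg.inv(r["camera_matrix"])@np.array([uv[0],uv[1],1.])
    o=np.array(r["origin"]); return o+d*(z-o[2])/d[2]
def proj(r,p):
    c=r["R"].T@(np.array(p)-r["origin"]); c=r["camera_matrix"]@c; return c[:2]/c[2]
def masks(img):
    h=cv2.cvtColor(img,cv2.COLOR_RGB2HSV)
    return dict(green=cv2.inRange(h,(45,100,50),(85,255,255)),orange=cv2.inRange(h,(6,150,120),(18,255,255)),red=cv2.inRange(h,(0,120,90),(5,255,255))|cv2.inRange(h,(172,120,90),(180,255,255)),
      disc=cv2.inRange(h,(0,0,165),(180,40,255)),base=cv2.inRange(h,(85,20,60),(125,120,150)))
def blobs(m,mn=5):
    n,l,s,c=cv2.connectedComponentsWithStats(m); return [(c[i].round(2),s[i,4]) for i in range(1,n) if s[i,4]>=mn]
E
python3 - <<'E'
from h import *
for n in("top","scene"):
    r=cam(n);m=masks(r["img"])
    for k in("green","orange","red"):
        for c,a in blobs(m[k]):
            print(n,k,c,a,[ray(r,c,z)[:2].round(3) for z in (.058,.1)])
    if n=="top":
        print(r["img"][270,200],r["img"][195,215],r["img"][225,190])
        b=cv2.resize(r["img"][120:300,130:310],None,fx=4,fy=4,interpolation=cv2.INTER_CUBIC);cv2.imwrite("pics/crop1.png",b[:600,:,::-1])
E
```

```text
top green [411.76 131.54] 170 [array([ 0.816, -0.428]), array([ 0.805, -0.413])]
top green [ 21.53 197.87] 15 [array([0.609, 0.613]), array([0.605, 0.59 ])]
top green [  1.4 212.4] 15 [array([0.569, 0.663]), array([0.567, 0.639])]
top green [ 27.07 220.6 ] 15 [array([0.549, 0.593]), array([0.547, 0.571])]
top green [202.56 238.71] 132 [array([0.513, 0.126]), array([0.513, 0.12 ])]
top green [107.63 241.18] 261 [array([0.5  , 0.376]), array([0.5  , 0.362])]
top green [ 21.6 243.6] 15 [array([0.488, 0.603]), array([0.489, 0.58 ])]
top orange [226.71 178.86] 7 [array([0.674, 0.067]), array([0.668, 0.064])]
top orange [232.25 178.75] 8 [array([0.675, 0.052]), array([0.669, 0.05 ])]
top red [ 24.6  197.83] 266 [array([0.609, 0.605]), array([0.606, 0.582])]
top red [  6.58 211.81] 218 [array([0.571, 0.65 ]), array([0.568, 0.626])]
top red [402.77 210.34] 267 [array([ 0.602, -0.402]), array([ 0.599, -0.388])]
top red [206.14 210.68] 93 [array([0.587, 0.119]), array([0.585, 0.114])]
top red [230.86 211.2 ] 93 [array([0.588, 0.053]), array([0.585, 0.051])]
top red [ 30.28 220.34] 275 [array([
[... 1376 characters left out ...]
 0.054])]
scene red [272.26 187.36] 42 [array([0.569, 0.032]), array([0.588, 0.054])]
scene red [284.5  200.21] 48 [array([0.568, 0.096]), array([0.587, 0.116])]
scene red [416.3  308.99] 227 [array([0.497, 0.604]), array([0.519, 0.607])]
scene red [399.03 318.78] 230 [array([0.557, 0.594]), array([0.577, 0.597])]
scene red [436.16 334.08] 237 [array([0.507, 0.684]), array([0.528, 0.684])]
scene red [389.33 337.38] 240 [array([0.617, 0.614]), array([0.634, 0.616])]
scene red [413.23 343.62] 254 [array([0.577, 0.664]), array([0.595, 0.665])]
scene red [440.85 358.26] 259 [array([0.547, 0.734]), array([0.566, 0.732])]
scene red [417.31 368.5 ] 266 [array([0.617, 0.714]), array([0.634, 0.713])]
```

View pics/crop1.png

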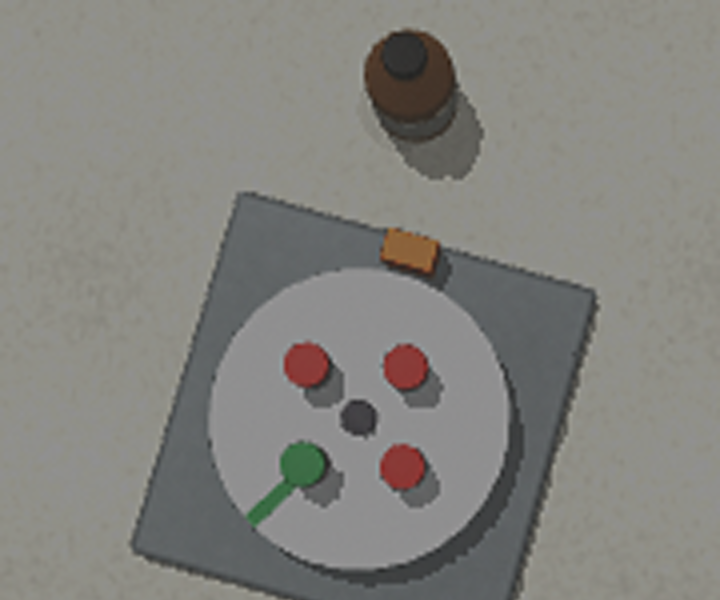

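```bash
cat >> h.py <<'E'
HUB=None
def caps(r,hub,zc=.1):
    m=masks(r["img"]);out=[]
    for k in("green","red"):
        for c,a in blobs(m[k],15):
            p=ray(r,c,zc)[:2]; d=p-hub
            if np.hypot(*d)<.075: out.append((k,p.round(4),int(a),round(np.degrees(np.arctan2(d[1],d[0])),1),round(np.hypot(*d),4)))
    return out
E
python3 - <<'E'
from h import *
for n in("top","scene"):
    r=cam(n); img=r["img"]; h=cv2.cvtColor(img,cv2.COLOR_RGB2HSV)
    # base plate corners: dark-grey; disc: bright low-sat near hub
    g=proj(r,[.5545,.084,.06]); 
    m=cv2.inRange(h,(95,20,50),(125,120,140))
    roi=np.zeros_like(m); cv2.circle(roi,tuple(int(v) for v in g),75,255,-1); m&=roi
    cs=max(cv2.findContours(m,cv2.RETR_EXTERNAL,cv2.CHAIN_APPROX_NONE)[0],key=cv2.contourArea)
    hull=cv2.convexHull(cs); poly=cv2.approxPolyDP(hull,6,True)[:,0]
    P=np.array([ray(r,p,.02)[:2] for p in poly]);print(n,poly.tolist(),P.round(3).tolist(),P.mean(0))
    for i in range(len(P)):
        d=P[(i+1)%len(P)]-P[i];print(round(np.degrees(np.arctan2(d[1],d[0])),1),round(np.hypot(*d),3))
    mo=cv2.inRange(h,(5,120,90),(20,255,255))&roi
    for c,a in blobs(mo,8): 
        p=ray(r,c,.056)[:2];print("orange",c,a,p.round(4),[ (round(np.degrees(np.arctan2(*(p-hb)[::-1])),1),round(np.hypot(*(p-hb)),3)) for hb in (np.array([.553,.0825]),np.array([.5545,.084]),np.array([.556,.0855]))])
    cp=caps(r,np.array([.5545,.084])); print(cp); 
    for k,cc in ((255,(238.,0)),):pass
    am=cv2.inRange(h,(5,100,30),(20,255,110)); print("amber",[(c,a,ray(r,c,.08)[:2].round(3)) for c,a in blobs(am&~mo,60)])
E
```

```text
top [[241, 270]] [[0.432, 0.023]] [0.43192104 0.02320668]
0.0 0.0
orange [231.82 181.92] 106 [0.6663 0.0534] [(np.float64(-14.4), np.float64(0.117)), (np.float64(-15.3), np.float64(0.116)), (np.float64(-16.2), np.float64(0.115))]
[('green', array([0.513 , 0.1201]), 133, np.float64(138.9), np.float64(0.055)), ('red', array([0.5846, 0.1139]), 93, np.float64(44.8), np.float64(0.0424)), ('red', array([0.5849, 0.0506]), 93, np.float64(-47.7), np.float64(0.0452)), ('red', array([0.5212, 0.0507]), 92, np.float64(-135.0), np.float64(0.0471))]
amber [(array([231.71, 138.91]), np.int32(173), array([0.778, 0.056]))]
scene [[320, 196], [333, 222], [264, 245], [255, 223], [260, 213]] [[0.443, 0.137], [0.476, 0.24], [0.71, 0.172], [0.685, 0.09], [0.649, 0.07]] [0.59243323 0.14184258]
72.0 0.108
-16.2 0.243
-106.9 0.085
-150.0 0.042
161.8 0.217
orange [252.52 207.43] 65 [0.669  0.0553] [(np.float64(-13.2), np.float64(0.119)), (np.float64(-14.1), np.float64(0.118)), (np.float64(-15.0), np.float64(0.117))]
[('green', array([0.5254, 0.1182]), 42, np.float64(130.4), np.float64(0.0449)), ('red', array([0.5242, 0.0533]), 41, np.float64(-134.6), np.float64(0.0432)), ('red', array([0.588 , 0.0538]), 42, np.float64(-42.0), np.float64(0.0451)), ('red', array([0.5872, 0.1162]), 48, np.float64(44.6), np.float64(0.0459))]
amber [(array([97.4 ,  8.75]), np.int32(378), array([ 0.615, -1.217])), (array([147.18,  32.39]), np.int32(2884), array([ 0.515, -0.929])), (array([107.35,  18.09]), np.int32(75), array([ 0.61 , -1.126])), (array([224.06, 223.49]), np.int32(224), array([0.784, 0.062]))]
```

```bash
python3 -m creep '[0.44,-0.6,0,-0.26,-1, 0.44,-0.6,0,-0.26,-1, 0.44,-0.6,0,-0.26,-1, 0.44,-0.6,0,-0.26,-1, 0.44,-0.6,0,-0.26,-1]' 10
```

```text
clock: 0.92
eef_pos: [0.426, 0.385, 0.2229]
ee_rot: [1.205, 2.901, 0.0]
force: [0.1, 1.3, -0.2]
finger_gap: 0.468
```

```bash
python3 -m creep '[0.5225,-0.7275,0,0,-1, 0.5225,-0.7275,0,0,-1, 0.5225,-0.7275,0,0,-1, 0.5225,-0.7275,0,0,-1, 0.5225,-0.7275,0,0,-1]'; python3 -c "
from h import *
print(get_obs()['eef_pos'])"
```

```text
clock: 1.55
eef_pos: [0.6076, 0.1323, 0.2229]
ee_rot: [1.201, 2.903, 0.001]
force: [1.0, 1.1, 0.7]
finger_gap: 0.007
[0.60764386 0.13230695 0.22286525]
```

```bash
python3 -m creep '[0.07,-0.096,0,0,-1, 0.07,-0.096,-0.15,0,-1, 0.07,-0.096,-0.25,0,-1, 0.07,-0.096,-0.25,0,-1]'
python3 - <<'E'
from h import *
print(get_obs()['eef_pos'],get_obs()['clock'])
r=cam("top");cv2.imwrite("pics/t2.png",cv2.resize(r["img"][120:270,130:310],None,fx=4,fy=4)[:,:,::-1])
print(caps(r,np.array([.5545,.084])),proj(r,get_obs()['eef_pos']))
r=cam("scene");cv2.imwrite("pics/s2.png",cv2.resize(r["img"][120:270,200:380],None,fx=4,fy=4)[:,:,::-1])
E
```

```text
clock: 2.05
eef_pos: [0.6322, 0.0951, 0.1196]
ee_rot: [-1.2, -2.898, 0.006]
force: [-0.5, -0.9, 0.1]
finger_gap: 0.007
[0.63219176 0.09511241 0.1196388 ] 2.05
[('red', array([0.5212, 0.0506]), 89, np.float64(-134.9), np.float64(0.0472))] [213.20418161 190.69626554]
```

View pics/t2.png

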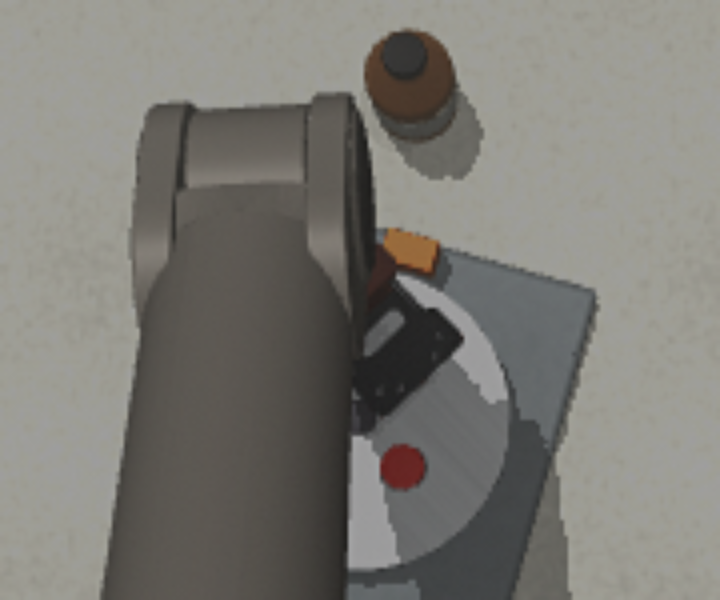

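View pics/s2.png

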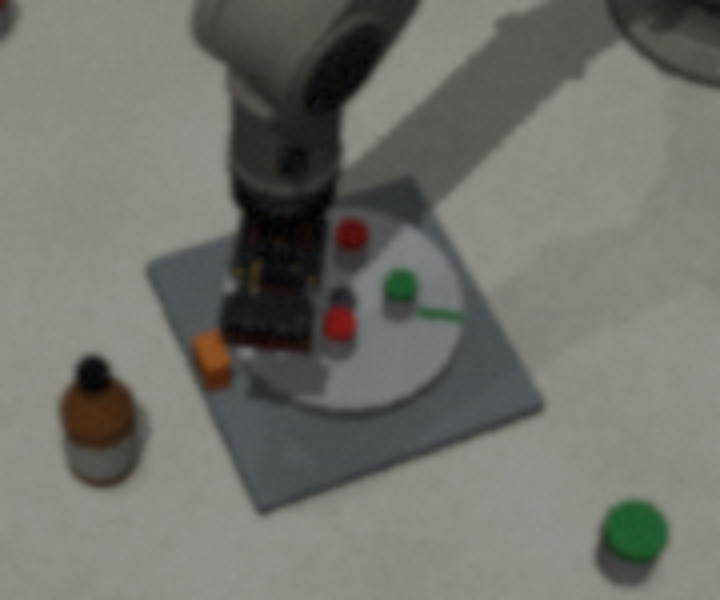

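In the scene crop the hand hovers between the far red pots, with the red pot at crop (340,323) to the left of the fingers and the green stripe at (440,314). The top view is mostly blocked by the arm. Next I lower the hand beside the pot.

```bash
python3 -m creep '[0,0,-0.1,0,-1, 0,0,-0.1,0,-1]'
python3 - <<'E'
from h import *
o=get_obs();print(o['eef_pos'],o['force'],o['clock'])
r=cam("scene");print(caps(r,np.array([.556,.0855])))
print(get_obs()['eef_pos'])
E
```

```text
clock: 2.4
eef_pos: [0.634, 0.0957, 0.0827]
ee_rot: [-1.201, -2.901, 0.001]
force: [-0.7, 0.5, -1.1]
finger_gap: 0.007
[0.63398414 0.0956697  0.0826934 ] [-0.71068976  0.48743687 -1.13634377] 2.4
[('green', array([0.5255, 0.1188]), 40, np.float64(132.6), np.float64(0.0452)), ('red', array([0.5871, 0.1164]), 47, np.float64(44.9), np.float64(0.0438))]
[0.63507872 0.09571382 0.08406056]
```

```bash
python3 -m creep '[-0.04,0.03,0,0,-1, -0.075,0.066,0,0,-1, -0.111,0.101,0,0,-1, -0.146,0.136,0,0,-1, -0.16,0.23,0.12,0,-1]'
python3 - <<'E'
from h import *
for i in range(4):
    t=get_obs()['clock'];r=cam("scene");print(t,get_obs()['eef_pos'],caps(r,np.array([.556,.0855])))
cv2.imwrite("pics/s3.png",cv2.resize(r["img"][120:270,200:380],None,fx=4,fy=4)[:,:,::-1])
E
```

```text
clock: 3.08
eef_pos: [0.5665, 0.1861, 0.1281]
ee_rot: [-1.203, -2.896, 0.01]
force: [0.8, 0.5, 0.6]
finger_gap: 0.008
3.075 [0.57024369 0.1958043  0.13616453] [('green', array([0.5444, 0.0411]), 48, np.float64(-104.6), np.float64(0.0459)), ('red', array([0.599 , 0.0718]), 41, np.float64(-17.7), np.float64(0.0451)), ('red', array([0.5695, 0.128 ]), 48, np.float64(72.4), np.float64(0.0446))]
3.125 [0.57144491 0.19453463 0.1348097 ] [('green', array([0.5563, 0.0394]), 51, np.float64(-89.6), np.float64(0.0461)), ('red', array([0.516 , 0.0843]), 17, np.float64(-178.3), np.float64(0.0401)), ('red', array([0.6009, 0.0816]), 45, np.float64(-5.0), np.float64(0.0451)), ('red', array([0.5616, 0.1301]), 44, np.float64(82.8), np.float64(0.0449))]
3.175 [0.57086043 0.19158565 0.13282437] [('green', array([0.5672, 0.0392]), 52, np.float64(-76.4), np.float64(0.0477)), ('red', array([0.5136, 0.0766]), 31, np.float64(-168.2), np.float64(0.0433)), ('red', array([0.601 , 0.0915]), 45, np.float64(7.5), np.float64(0.0454)), ('red', array([0.555 , 0.1268]), 19, np.float64(91.4), np.float64(0.0413))]
3.225 [0.57026406 0.18915051 0.13133904] [('green', array([0.5732, 0.0442]), 42, np.float64(-67.4), np.float64(0.0448)), ('red', array([0.514 , 0.0703]), 43, np.float64(-160.0), np.float64(0.0446)), ('red', array([0.5982, 0.1013]), 48, np.float64(20.6), np.float64(0.045))]
```

View pics/s3.png

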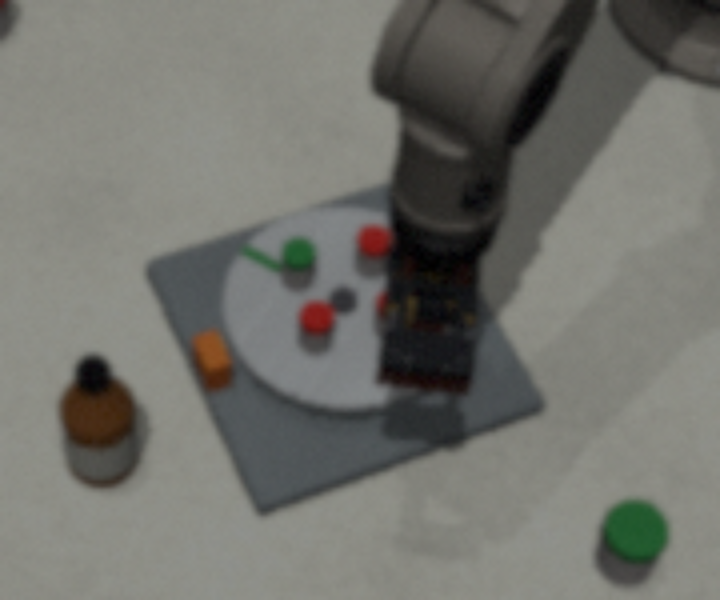

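```bash
python3 -m creep '[-0.185,-0.12,0,0,-1, -0.185,-0.12,0,0,-1, -0.185,-0.12,0,0,-1, -0.185,-0.12,-0.08,0,-1, -0.185,-0.12,-0.08,0,-1]'
cat >> h.py <<'E'
HS=np.array([.556,.0855]); PA=-15.0
def track(n=6,off=45.,hub=HS,save=None):
    """mean pattern angle mod 360 of green (deg, world), from scene view"""
    out=[]
    for i in range(n):
        t=float(get_obs()['clock']);r=cam("scene");cp=caps(r,hub)
        # red caps mod 90, circular mean; use stripe-free green only for id
        a=np.array([c[3] for c in cp if c[0]=="red" and c[2]>=36])
        g=[c for c in cp if c[0]=="green" and c[2]>=20]
        if len(a)==0: out.append((t,np.nan,len(a),None)); continue
        ph=np.degrees(np.angle(np.exp(1j*np.radians(4*a)).sum()))/4
        if g: k=round((g[0][3]-ph)/90); ang=(ph+90*k)%360
        else: ang=np.nan
        out.append((t,ang,len(a),ph))
    if save: cv2.imwrite(save,cv2.resize(r["img"][120:270,200:380],None,fx=4,fy=4)[:,:,::-1])
    return out
E
python3 - <<'E'
from h import *
import json
T=track(6,save="pics/s4.png")
o=get_obs();print(o['eef_pos'],o['force'])
for x in T: print(x)
E
```

```text
clock: 3.9
eef_pos: [0.4958, 0.139, 0.0968]
ee_rot: [-1.201, -2.9, 0.005]
force: [-0.2, -0.7, -0.1]
finger_gap: 0.005
[0.49740699 0.13970085 0.09939568] [ 0.05924023 -0.001281   -0.7654539 ]
(3.9, np.float64(94.50009753580578), 3, np.float64(4.500097535805772))
(3.95, np.float64(105.8999902506983), 3, np.float64(15.899990250698288))
(4.0, np.float64(117.96665806045198), 3, np.float64(27.966658060451977))
(4.05, np.float64(129.4), 3, np.float64(39.400000000000006))
(4.1, np.float64(141.20002437503655), 3, np.float64(-38.79997562496345))
(4.15, np.float64(151.66679895390382), 3, np.float64(-28.333201046096164))
```

View pics/s4.png

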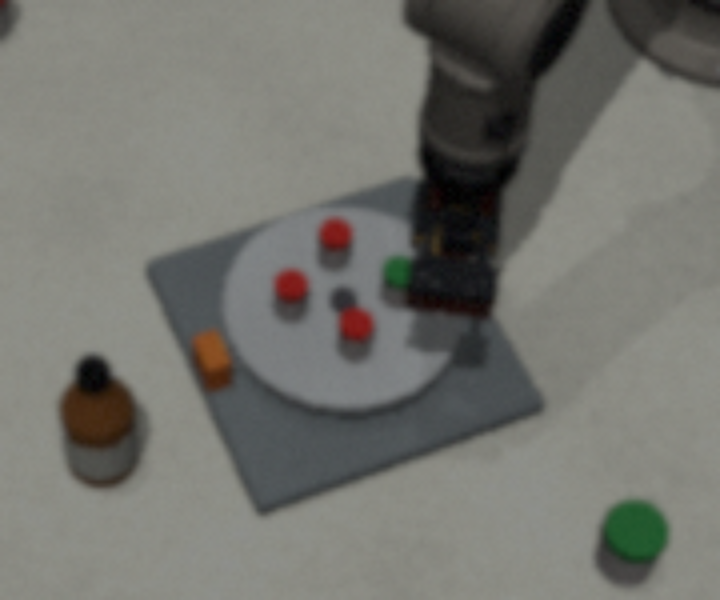

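```bash
python3 -m creep '[0,0,-0.04,0,-1, 0,0,-0.075,0,-1, 0,0,-0.075,0,-1, 0,0,-0.075,0,-1, 0,0,-0.075,0,-1]'
python3 - <<'E'
from h import *
T=track(6)
o=get_obs();print(o['eef_pos'],o['force'])
for x in T: print(x)
E
```

```text
clock: 4.82
eef_pos: [0.4969, 0.1395, 0.0689]
ee_rot: [1.202, 2.902, 0.001]
force: [-0.2, 0.5, -0.1]
finger_gap: 0.007
[0.49675319 0.13951563 0.06882002] [0.21469797 0.05580838 0.1381655 ]
(4.825, np.float64(300.15), 2, np.float64(30.15000000000001))
(4.875, np.float64(311.0), 2, np.float64(40.99999999999999))
(4.925, np.float64(321.05), 2, np.float64(-38.95))
(4.975, np.float64(331.45), 2, np.float64(-28.55000000000001))
(5.025, np.float64(342.45), 2, np.float64(-17.549999999999997))
(5.075, np.float64(352.16663585092937), 3, np.float64(-7.833364149070634))
```

```bash
python3 -m creep '[0,0,-0.01,0,-1]'
python3 - <<'E'
from h import *
T=track(3)
o=get_obs();print(o['eef_pos'],o['force'])
for x in T: print(x)
E
for i in 1 2 3; do python3 -m creep '[0,0,0,0,-1, 0,0,0,0,-1, 0,0,0,0,-1, 0,0,0,0,-1, 0,0,0,0,-1]'
python3 - <<'E'
from h import *
T=track(3)
o=get_obs();print(o['eef_pos'],o['force'])
for x in T: print(x)
E
done
```

```text
clock: 5.25
eef_pos: [0.4969, 0.1396, 0.0648]
ee_rot: [1.202, 2.902, 0.001]
force: [-0.5, -0.8, 0.6]
finger_gap: 0.008
[0.49641901 0.13936614 0.06437039] [-0.9147268   0.44701136 -0.50978093]
(5.25, np.float64(28.10000000000001), 2, np.float64(28.10000000000001))
(5.3, np.float64(38.5), 2, np.float64(38.5))
(5.35, np.float64(48.0), 2, np.float64(-42.0))
clock: 6.02
eef_pos: [0.4967, 0.1394, 0.0647]
ee_rot: [-1.202, -2.903, -0.0]
force: [0.2, 0.2, 0.4]
finger_gap: 0.003
[0.49666006 0.13944872 0.0646683 ] [ 0.54368661 -0.13698076  0.34925461]
(6.025, np.float64(177.466848299083), 3, np.float64(-2.533151700916993))
(6.075, np.float64(186.26668730954526), 3, np.float64(6.266687309545258))
(6.125, np.float64(195.53330672906392), 3, np.float64(15.533306729063927))
clock: 6.8
eef_pos: [0.4967, 0.1394, 0.0647]
ee_rot: [1.202, 2.903, 0.0]
force: [0.2, -0.1, -0.1]
finger_gap: 0.004
[0.49664543 0.13941538 0.06466464] [ 0.28416904 -0.54744014  0.28245128]
(6.8, np.float64(314.5), 2, np.float64(44.500000000000014))
(6.85, np.float64(322.6), 2, np.float64(-37.4))
(6.9, np.float64(330.75), 2, np.float64(-29.250000000000007))
clock: 7.58
eef_pos: [0.4967, 0.1394, 0.0647]
ee_rot: [1.202, 2.903, 0.0]
force: [-0.8, -0.4, 0.4]
finger_gap: 0.007
[0.49665087 0.13944015 0.06465578] [0.48757343 0.06338296 0.31035194]
(7.575, np.float64(79.53333164840572), 3, np.float64(-10.466668351594274))
(7.625, np.float64(87.20002437860178), 3, np.float64(-2.7999756213982243))
(7.675, np.float64(95.33331809952769), 3, np.float64(5.333318099527685))
```

```bash
for i in 1 2 3 4; do python3 -m creep '[0,0,0,0,-1, 0,0,0,0,-1, 0,0,0,0,-1, 0,0,0,0,-1, 0,0,0,0,-1]' >/dev/null
python3 - <<'E'
from h import *
T=track(3)
for x in T: print(x[:3])
E
done
```

```text
(8.35, np.float64(193.70012696369687), 3)
(8.4, np.float64(200.7335924470248), 3)
(8.45, np.float64(208.15), 2)
(9.125, np.float64(297.75), 2)
(9.175, np.float64(304.55), 2)
(9.225, np.float64(311.2), 2)
(9.9, np.float64(33.85000000000001), 2)
(9.95, np.float64(39.65), 2)
(10.0, np.float64(45.1), 2)
(10.675, np.float64(120.433243328559), 3)
(10.725, np.float64(125.19990246419422), 3)
(10.775, np.float64(131.03320104609617), 3)
```

```bash
for i in 1 2; do python3 -m creep '[0,0,0,0,-1, 0,0,0,0,-1, 0,0,0,0,-1, 0,0,0,0,-1, 0,0,0,0,-1]' >/dev/null
python3 - <<'E'
from h import *
T=track(4 if 1 else 3)
print(get_obs()['clock'],get_obs()['eef_pos'])
for x in T: print(x[:3])
E
done
```

```text
11.65 [0.49664485 0.13945006 0.06464538]
(11.45, np.float64(198.70041559095182), 3)
(11.5, np.float64(203.20045576155428), 3)
(11.55, np.float64(208.3), 2)
(11.6, np.float64(213.45), 2)
12.475 [0.49666245 0.1394265  0.06466228]
(12.275, np.float64(274.5999268106724), 3)
(12.325, np.float64(278.6666672683972), 3)
(12.375, np.float64(282.5336293025166), 3)
(12.425, np.float64(287.3672609123838), 3)
```

```bash
python3 -m creep '[0,0,0,0,-1, 0,0,0,0,-1, 0,0,0,0,-1]' >/dev/null
python3 - <<'E'
from h import *
T=track(3)
print(get_obs()['clock'],get_obs()['eef_pos'])
for x in T: print(x[:3])
E
```

```text
13.0 [0.49666503 0.13944314 0.06466816]
(12.85, np.float64(323.05), 2)
(12.9, np.float64(327.2), 2)
(12.95, np.float64(330.65), 2)
```

```bash
python3 -m creep '[0,0,-0.022,0,-1, 0,0,-0.022,0,-1, 0,0,-0.022,0,-1, 0,0,-0.022,0,-1]'
python3 - <<'E'
from h import *
T=track(3,save="pics/s5.png")
print(get_obs()['clock'],get_obs()['eef_pos'],get_obs()['force'])
for x in T: print(x[:3])
E
```

```text
clock: 13.5
eef_pos: [0.4974, 0.1398, 0.0562]
ee_rot: [1.202, 2.902, 0.002]
force: [-0.0, 1.0, 6.5]
finger_gap: 0.005
13.65 [0.49743219 0.1397819  0.05619182] [-0.11529714 -0.74570515  6.52352275]
(13.5, np.float64(340.49705843953467), 3)
(13.55, np.float64(340.59862928640786), 3)
(13.6, np.float64(340.5972560558347), 3)
```

View pics/s5.png

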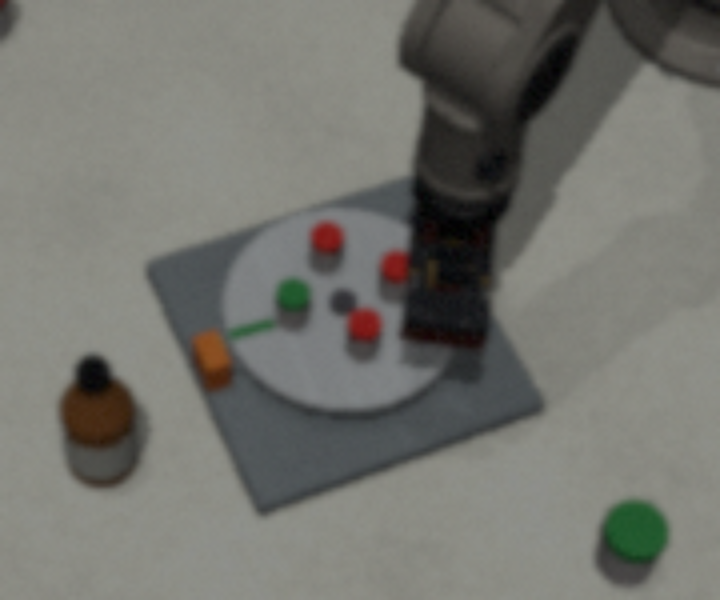

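The disc stands still under 6.5 N. The stripe's end is at crop (232,334), beside the orange pointer at (211,350), and reads about 4° short. Now I lift clear, straight up.

```bash
python3 -m creep '[0,0,0.02,0,-1, 0,0,0.1,0,-1, 0,0,0.25,0,-1, 0,0,0.4,0,-1, 0,0,0.4,0,-1]'; python3 -m creep '[0,0.1,0,0,-1, 0,0.25,0,0,-1, 0,0.4,0,0,-1, 0,0.5,0,0,-1, 0,0.5,0,0,-1]'
python3 - <<'E'
from h import *
T=track(3,save="pics/s6.png")
print(get_obs()['clock'],get_obs()['eef_pos'],get_obs()['force'])
for x in T: print(x[:3])
r=cam("top");print(caps(r,np.array([.553,.0825])))
m=masks(r["img"])
for k in("green","red"): print(k,[(c,ray(r,c,.059)[:2].round(3)) for c,a in blobs(m[k],150)])
h=cv2.cvtColor(r["img"],cv2.COLOR_RGB2HSV)
print([(c,ray(r,c,.08)[:2].round(3)) for c,a in blobs(cv2.inRange(h,(5,100,30),(20,255,110)),60)])
print([(c,ray(r,c,.056)[:2].round(4)) for c,a in blobs(cv2.inRange(h,(5,120,90),(20,255,255)),60)])
cv2.imwrite("pics/t6.png",cv2.resize(r["img"][120:270,130:310],None,fx=4,fy=4)[:,:,::-1])
E
```

```text
clock: 14.28
eef_pos: [0.4992, 0.1403, 0.2203]
ee_rot: [1.2, 2.897, 0.01]
force: [0.1, -0.3, -0.6]
finger_gap: 0.014
clock: 14.9
eef_pos: [0.4945, 0.343, 0.2138]
ee_rot: [-1.192, -2.904, 0.003]
force: [-0.1, -0.3, -0.1]
finger_gap: 0.006
15.05 [0.4965339  0.33757203 0.21484364] [-0.12644554 -0.76883057  0.52695423]
(14.9, np.float64(346.5999219685015), 3)
(14.95, np.float64(346.93322922054864), 3)
(15.0, np.float64(346.833294806149), 3)
[('green', array([0.606 , 0.0688]), 127, np.float64(-14.5), np.float64(0.0547)), ('red', array([0.5631, 0.1261]), 93, np.float64(77.0), np.float64(0.0448)), ('red', array([0.5426, 0.0386]), 92, np.float64(-103.3), np.float64(0.0451)), ('red', array([0.5088, 0.0924]), 90, np.float64(167.4), np.float64(0.0453))]
green [(array([411.78, 131.58]), array([ 0.815, -0.428])), (array([110.17, 239.82]), array([0.504, 0.369]))]
red [(array([ 24.83, 197.78]), array([0.609, 0.603])), (array([  6.73, 212.04]), array([0.57 , 0.649])), (array([402.71, 210.36]), array([ 0.602, -0.401]))]
[(array([238.67, 134.75]), array([0.79 , 0.038])), (array([225.14, 139.49]), array([0.776, 0.073]))]
[(array([231.81, 181.99]), array([0.6661, 0.0534]))]
```

View pics/t6.png

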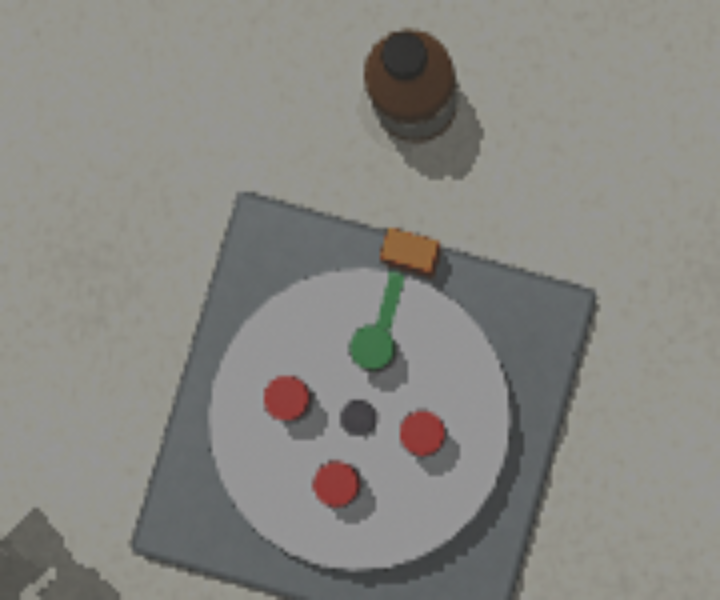

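The stripe (end at crop (396,275)) points at the pointer (410,252), and the bottle and pots are unmoved. The reading changed by 6° across the lift, so I check for drift before handing in.

```bash
python3 -m creep '[0,0,0,0,-1, 0,0,0,0,-1, 0,0,0,0,-1, 0,0,0,0,-1, 0,0,0,0,-1]'
python3 - <<'E'
from h import *
for x in track(2): print(x[:3])
r=cam("top");print(caps(r,np.array([.553,.0825])))
E
```

```text
clock: 15.72
eef_pos: [0.4966, 0.3395, 0.2159]
ee_rot: [-1.202, -2.903, -0.0]
force: [-0.2, 0.5, -0.3]
finger_gap: 0.006
(15.725, np.float64(348.0999609956634), 3)
(15.775, np.float64(348.066616344826), 3)
[('green', array([0.6065, 0.0698]), 127, np.float64(-13.4), np.float64(0.055)), ('red', array([0.5619, 0.1261]), 90, np.float64(78.5), np.float64(0.0445)), ('red', array([0.5435, 0.0382]), 90, np.float64(-102.1), np.float64(0.0453)), ('red', array([0.5087, 0.0912]), 95, np.float64(168.9), np.float64(0.0452))]
```

The disc has a slow residual drift of about 1.7°/s, or 0.03 rad/s, and it is slowing. It is about 4° past the pointer, well inside both limits, so I hand in now.

```bash
python3 - <<'E'
from bench import order
print(order.hand_in())
E
python3 - <<'E'
from h import *
for x in track(2): print(x[:3])
E
```

```text
the job is handed in; nothing more can be done
None
the job is handed in; nothing more can be done
```

I flicked the carousel anticlockwise by a red pot and it ran free for about 3½ turns, starting at about 4.4 rad/s. I then braked it with one fingertip press as the stripe reached the pointer, lifted clear and handed in. No verdict was reported.

- **Stop under the press:** it stood still under 6.5 N at about 340.5°. I measured the pointer line at about 344° (±1.5°), so the stripe was about 4° short. The limit is about 13°.
- **After the lift:** the stripe did not stay quite where it stopped.
  - **Reading:** it was at 346.8° just after the lift and 348.1° about 0.8 s later. Part of the first change may come from the disc springing back up.
  - **Drift:** it was still moving at about 0.03 rad/s and slowing, roughly 4° past the pointer. The limit is 0.08 rad/s. I handed in then, without waiting for it to stop completely or pushing it back.
- **Not confirmed:** the camera gave nothing after hand-in, so I could not see where the disc finally came to rest.
- **Other objects:** in the last top picture the stand, both loose pots and the bottle looked unmoved. The pointer and pot_a positions matched the start to within about 1 mm. Pot_b read about 8 mm off, although the hand never came within about 130 mm of it. I put that down to shadow or partial cover in the colour mask, but did not check it. The hand was well clear.

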